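Set the stove-counter lamp to its fifth click

TASK

The counter lamp beside the hob is too dim to cook by: with a fingertip, roll the knurled dimmer wheel in the front edge of its base up to the fifth click above off (off is the red dot, which counts as no click) and leave it resting in that click. Leave the lamp standing where it is without shoving it along, disturb nothing else on the counter, and take the hand away.

Things in the scene. Friction and masses are not known exactly. Their poses are not given: they have to be found in the camera images.
- lamp: Counter lamp, loose, about 1.7 kg, on rubber feet; a level push of more than 8 to 12 N slides it. Origin: underside of the base's centre, on the counter; z up. Base: anthracite slab 120 (x) by 205 (y) mm, z 3 to 30 mm. Its front edge (x -60 mm) carries the wheel and faces the robot side; lamp +x points from front to back, +y to the left for one facing the front.
- led_bar (a point): Centre of the lamp's LED bar: 42 (lamp x) by 310 (lamp y) by 13 mm, at lamp x -100, y -35, z 271 mm. It hangs above and a little in front of the wheel and blocks a hand coming straight down: a tool has to slant in (some 30 to 45 degrees) from the front, beneath the bar, leaning back towards the robot.
- upright (a point): Elbow of the lamp's slim upright (15 mm thick, 26 mm at the elbow), at lamp x 35, y 80, z 165 mm. It stands straight on the base below this point; above, it leans forward to the LED bar at lamp x -98, y 80, z 285 mm.
- wheel_axis (a point): Centre of the dimmer wheel, fixed in the lamp at lamp x -47, y -30, z 26 mm. The wheel: knurled aluminium disc, upright axis, 48 mm in diameter over its 30 ribs (1.5 mm proud), 12 mm thick (lamp z 20 to 32 mm, its face 2 mm above the base). Its edge juts 11 mm out of the base's front, the foremost point at lamp x -71, y -30 mm.
- wheel_mark (a point): Outer end of the orange index line on the wheel's dark face, 22 mm from the axis, turning with it. It points at the red dot on the base at off and at the n-th white dot at click n. The dots run around the back of the wheel from right to left and grow. Fourth white dot: straight to the back (lamp +x); fifth: 24 degrees to the left of that.
- dimmer (a joint): Turn of the wheel, rad. 0 = off (end stop), then 8 clicks 0.419 (24 degrees) apart; click 5 = 2.094, end stop 3.351. Starts in click 0, 1 or 2. Grows as the wheel's front edge is rolled to the right (lamp -y; counter-clockwise from above). A detent pulls it to the nearest click when let go; a click takes 1.5 N along the rim: press on the rim with 3 to 6 N and stroke sideways.
- salt_pig: Cream ceramic salt pig, about 120 mm across, 125 mm high, mouth to its -x; stands to the right of the lamp. Origin under its centre. To be left alone.
- garlic_press: Black plastic garlic press, about 190 x 60 x 26 mm, lying in front of the salt pig. Origin: underside, mid-length, x along it. To be left alone.
- glass_bowl: Glass bowl, 170 mm across, 75 mm high, left of the lamp. Origin under its centre. To be left alone.
- pepper_mill: Dark wooden pepper mill, 56 mm across, 188 mm high, farther left. Origin under its centre. To be left alone.
- oil_bottle: Green glass oil bottle, 64 mm across, 235 mm high, on the left. Origin under its centre. To be left alone.
- pan: Aluminium frying pan, 244 mm across, 52 mm high, handle (to its -x) 180 mm long and rising to 77 mm, on the black glass hob on the right. Origin under its centre. To be left alone.

How it is judged:
By the outcome, as a careful person would: the job done as asked, in the order asked, and still so for the second after the job is handed in, with the robot touching nothing.
It also fails if it takes over 48 s, if anything falls off the work surface, if the arm or the gripper's body presses on something with over 40 N, if the wrist force passes 120 N, or if a joint passes its speed limit or range.

ROBOT

A 6-joint arm with a two-finger parallel gripper is mounted at the origin on the work surface. World frame = base frame: x ahead of the robot, y to its left, z up, the work surface at z = 0. Lengths are in m, angles in rad, forces in N, time in s.
With the tool pointing down it reaches from about 0.3 to 1 m from the base axis. Payload 5.1 kg.
Tool frame: the origin (TCP) lies at the very end of the fingers, on their centre line; the grasp point (between the pads) lies 19 mm behind it (manip.grip_point_offset is the distance from the TCP to the grasp point, in m); x points along the fingers, y is the direction in which the jaws open and shut, and the axes are right-handed (so a half turn about x gives the same grasp; the last joint's range is limited). The gripper opens to 95 mm and grips with 3 to 60 N. Pads are 20 mm wide; open, the fingers measure 119 mm over their backs; the gripper's body (75 mm by 180 mm) begins 59 mm behind the grasp point.
Start: joints at [-1.302, 0.124, 1.65, -0, 1.367, -0.083], TCP at [0.224, -0.61, 0.215] pointing down, gripper open.
Joint ranges: [-2.61, 2.61], [-1.02, 2.33], [0.03, 2.71], [-1.35, 4.49], [0.32, 2.68], [-2.91, 2.91]. Speed limits (rad/s): [2.57, 2.57, 3.14, 3.14, 3.14, 3.14].

INTERFACE

Orientations are given as a unit quaternion [w, x, y, z].
In Python, from rig import manip gives the robot as it stands.
- The arm moves only by the tool servo_tool, never from a script. Its argument "steps" is a list that holds one entry, the list of rows, each a list of 4 numbers: the shift along the tool's x, y, z in mm, then the turn about the tool's x in degrees. In form: [[[tx, ty, tz, roll], ...]]. A call has 1 to 8 rows; each row is the pose to reach, as a shift and turn from the pose commanded when the call began, along the tool's axes at that moment; what a row does not reach only later rows make up. A row lasts 1/8 s, in which the tool goes at most 62.5 mm and 10.7 degrees, less where a joint would pass 70% of its speed; a pose out of reach is approached as far as the arm can. A call with a gripper value outside its range is refused whole. "gripper" is the closure, from -1 (fully open) to 1 (shut), set as the call begins (left out, the last holds). The fingers move at their own pace and stop on an object; the grip force is fixed at half the most. Time passes only in rows, so rows that repeat a pose let the fingers close. It gives the time, the measured TCP pose, the force and the opening at its end, in the units of the state.
- manip.get_state(): the state, without advancing time (a new reading comes with each control period).
- manip.grab_frame(name): name is "scene" or "top"; returns a dict with "frame" (400x640x3 uint8, blue, green, red), "depth" (400x640 float32, m along the optical axis (not along the pixel's ray), 0 where there is no reading), "camera_matrix" (3x3 intrinsics, pixels), "pose" (4x4, takes a point from camera to world coordinates). Camera axes: x right, y up, looking along -z (the intrinsics and any distortion apply to the point x, -y, -z); pixel columns grow to the right and rows downward; lengths in m; the calibration is good to about 2 mm. A picture is of the moment at which its call begins.
- manip.finish_job(): hands the job in, once; it reports no verdict.
The state is a dict: "time_s": time; "joint_positions": joint angles; "dq": joint speeds; "joint_efforts": joint torques, N m; "ee_pos": TCP position; "ee_rot": TCP orientation; "ft_force": force on the tool from outside, world axes, zero at the start; "wrist_torque": the same for the moment, N m; "gripper_width": finger opening in m.
Only numpy, scipy, OpenCV 4.12 (cv2) and the standard library are available. Lean on these libraries where they do the work, as an engineer would, in place of code of your own. Each camera call takes 0.05 s, during which the arm holds its last target. There are 200 camera calls.

## Working session

There is one attempt and no reset: what is moved stays moved. The work goes in short steps, Python scripts to look and compute and a tool call to move; the robot and the scene stay as the last step left them, time stands still between calls to the robot, and variables do not carry over. Pictures are saved under pics/ and viewed, about 8 in all and at most 12, crops included, and the job is handed in when it is done.

Besides the shell and the picture viewer there is one more tool, called as name([rows], argument=value, ...), one row to a line, values as JSON. servo_tool: Moves the arm, as the interface text tells. Its arguments: {"type":"object","properties":{"steps":{"type":"array","items":{"type":"array","items":{"type":"array","items":{"type":"number"}}}},"gripper":{"type":"number"}},"required":["steps"]}

```bash
mkdir -p pics; ls; python3 - <<'E'
from rig import manip
import cv2,numpy as np
s=manip.get_state(); print({k:np.round(v,3).tolist() for k,v in s.items()}, manip.grip_point_offset)
for n in("scene","top"):
    f=manip.grab_frame(n); cv2.imwrite(f"pics/{n}0.png",f["frame"]); np.savez(f"{n}0.npz",**f); print(n,np.round(f["camera_matrix"],1).tolist(),np.round(f["pose"],3).tolist(), f.keys())
E
```

```text
pics
{'time_s': 0.0, 'joint_positions': [-1.302, 0.125, 1.652, 0.0, 1.367, -0.083], 'dq': [0.002, 0.001, 0.001, -0.0, -0.0, -0.0], 'joint_efforts': [-0.001, -41.76, -35.993, 0.077, 0.049, -0.0], 'ee_pos': [0.224, -0.61, 0.213], 'ee_rot': [-0.123, -0.696, -0.124, 0.696], 'ft_force': [-0.134, -0.665, 0.173], 'wrist_torque': [0.022, -0.001, -0.015], 'gripper_width': 0.095} 0.0188
scene [[367.3, 0.0, 320.1], [0.0, 367.3, 201.5], [0.0, 0.0, 1.0]] [[-0.795, -0.388, 0.467, 1.132], [0.607, -0.523, 0.598, 0.732], [0.012, 0.759, 0.651, 0.956], [0.0, 0.0, 0.0, 1.0]] dict_keys(['frame', 'depth', 'camera_matrix', 'pose'])
top [[465.2, 0.0, 318.5], [0.0, 465.2, 203.1], [0.0, 0.0, 1.0]] [[0.002, 0.98, -0.197, 0.244], [-1.0, 0.0, -0.007, -0.021], [-0.007, 0.197, 0.98, 1.742], [0.0, 0.0, 0.0, 1.0]] dict_keys(['frame', 'depth', 'camera_matrix', 'pose'])
```

View pics/top0.png

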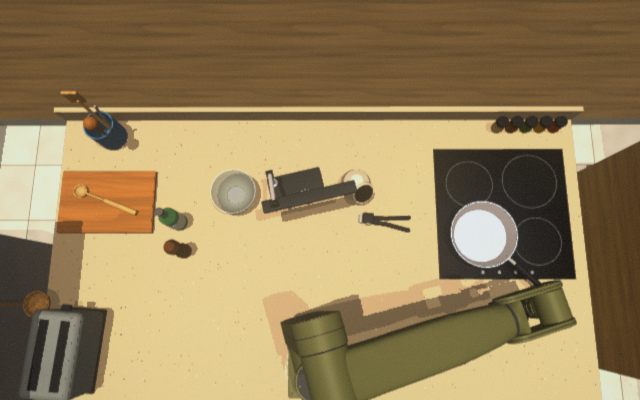

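View pics/scene0.png

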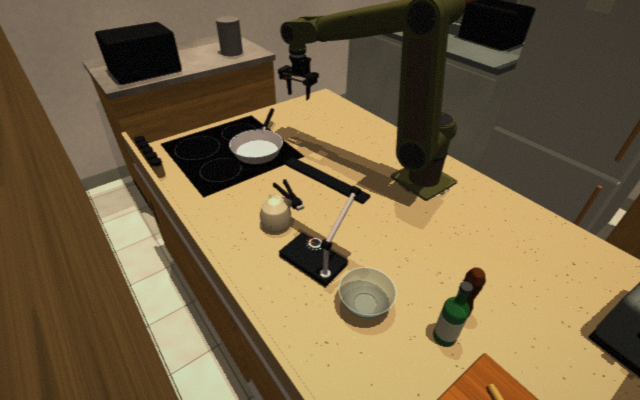

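The top view shows the lamp base near (300,183) under the LED bar, which runs (265,208)-(355,187). The scene view, from behind the lamp, shows the base near (313,258) with the wheel ring at (315,243).

```bash
cat > h.py <<'E'
import numpy as np,cv2
def cloud(f):
    K=f["camera_matrix"];d=f["depth"];T=f["pose"]
    v,u=np.mgrid[:400,:640]
    P=np.stack([(u-K[0,2])/K[0,0]*d,-(v-K[1,2])/K[1,1]*d,-d],-1)
    W=P@T[:3,:3].T+T[:3,3]; W[d<=0]=np.nan
    return W
def proj(f,p):
    K=f["camera_matrix"];T=f["pose"]; c=(np.atleast_2d(p)-T[:3,3])@T[:3,:3]
    return np.stack([K[0,2]+K[0,0]*c[:,0]/-c[:,2],K[1,2]+K[1,1]*c[:,1]/c[:,2]],-1)
E
python3 - <<'E'
from h import *
F={n:np.load(n+"0.npz") for n in("scene","top")}
A=[]
for n,f in F.items():
    W=cloud(f); 
    u0=(270,225,360,300) if n=="scene" else (255,160,365,220)
    S=W[u0[1]:u0[3],u0[0]:u0[2]].reshape(-1,3); C=f["frame"][u0[1]:u0[3],u0[0]:u0[2]].reshape(-1,3).max(1)
    print(n,np.histogram(S[:,2],bins=np.arange(-.01,.32,.01))[0])
    b=S[(S[:,2]>.022)&(S[:,2]<.036)&(C<90)]; print(len(b),np.nanmedian(b[:,2]),b.min(0),b.max(0)); A.append(b)
    t=S[(S[:,2]>.262)&(S[:,2]<.285)]; 
    if len(t)>20: print("bar",cv2.minAreaRect(t[:,:2].astype(np.float32)),np.median(t[:,2]))
    print(cv2.minAreaRect(b[:,:2].astype(np.float32)))
B=np.vstack(A); print(cv2.minAreaRect(B[:,:2].astype(np.float32)))
f=F["scene"]; cv2.imwrite("pics/c1.png",cv2.resize(f["frame"][215:295,265:365],None,fx=7,fy=7,interpolation=cv2.INTER_CUBIC))
E
```

```text
scene [2271 1702  227 1125  773   99   81   81   98   11   12   10   11   11
   10   11    7   28   62   28   26   24   10    0    0    0    0    0
    0    0    0    0]
1530 0.0293425917365156 [ 0.5738334  -0.10924888  0.02204682] [0.73215539 0.19346823 0.03527533]
((0.662200927734375, 0.03661450743675232), (0.12153231352567673, 0.3012796640396118), 13.050747871398926)
top [1346 2182  104  406  604   31   12   21   37   46   89  101  113   72
    1    0    1    2   31   15   10   13   10   12    9   13    9   21
  855  335   47    6]
786 0.030569044942190926 [ 0.52761621 -0.17847698  0.02201438] [0.7252758  0.15667281 0.03598471]
bar ((0.5674768686294556, 0.02269810438156128), (0.06080105900764465, 0.3103048801422119), 12.369771003723145) 0.27791796669980506
((0.6442815661430359, -0.020818963646888733), (0.36162835359573364, 0.14924435317516327), 75.46167755126953)
((0.6423099040985107, 0.0026337355375289917), (0.38836416602134705, 0.17863601446151733), 82.07306671142578)
```

View pics/c1.png

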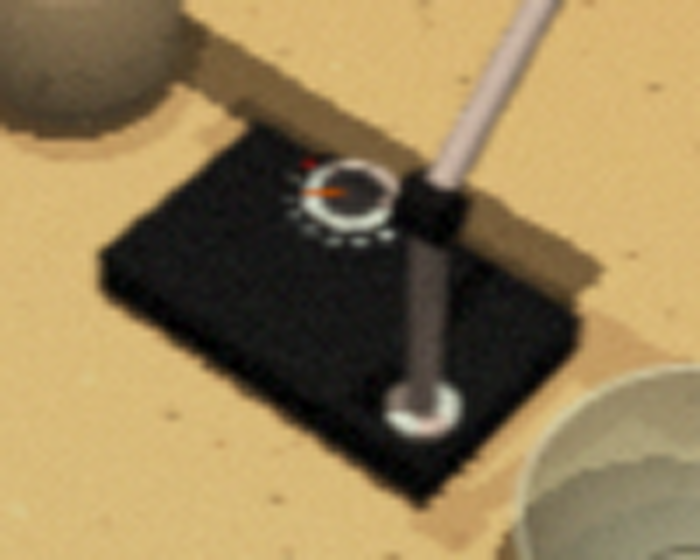

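The crop shows a clean wheel ring centred at about (350,193) and the orange mark pointing left at about (310,190). The red dot is at (308,160) and white dots follow counter-clockwise. Next I fit the lamp pose.

```bash
cat >> h.py <<'E'
def lamp2w(q,p):
    c,s=np.cos(q[2]),np.sin(q[2]); p=np.atleast_2d(p)
    return np.stack([q[0]+c*p[:,0]-s*p[:,1],q[1]+s*p[:,0]+c*p[:,1],p[:,2]],-1)
def onplane(f,uv,z):
    K=f["camera_matrix"];T=f["pose"];uv=np.atleast_2d(uv)
    r=np.stack([(uv[:,0]-K[0,2])/K[0,0],-(uv[:,1]-K[1,2])/K[1,1],-np.ones(len(uv))],-1)@T[:3,:3].T
    return T[:3,3]+r*((z-T[2,3])/r[:,2])[:,None]
E
python3 - <<'E'
from h import *
from scipy.optimize import least_squares
f=np.load("scene0.npz");t=np.load("top0.npz")
crop=np.array([[100,255],[255,125],[577,318],[422,492],[350,193],[423,405]])
px=np.array([265,215])+(crop+.5)/7-.5
L=np.array([[60,-102.5,30],[-60,-102.5,30],[-60,102.5,30],[60,102.5,30],[-47,-30,32],[35,80,32]])/1e3
r=least_squares(lambda q:(proj(f,lamp2w(q,L))-px).ravel(),[.66,.04,.21]); print("scene",r.x,np.degrees(r.x[2]),np.round(r.fun,1))
# top: bar top corners
W=cloud(t); m=(W[...,2]>.262)&(W[...,2]<.285); m[:160]=0;m[225:]=0;m[:,:250]=0;m[:,365:]=0
# bar occupies lamp y -190..120, x -121..-79
q=r.x
for q in (r.x,):
    c,s=np.cos(q[2]),np.sin(q[2]); d=W[m][:,:2]-q[:2]; l=np.stack([c*d[:,0]+s*d[:,1],-s*d[:,0]+c*d[:,1]],-1)
    print("bar in lamp, pct",np.percentile(l,[1,3,50,97,99],axis=0).round(3).tolist(), "exp x -.121..-.079 y -.19...12")
# dark base px in top beyond bar
D=(t["frame"].max(2)<75)&(W[...,2]>.02)&(W[...,2]<.036); D[:160]=0;D[215:]=0;D[:,:262]=0;D[:,345:]=0
d=W[D][:,:2]-q[:2]; l=np.stack([c*d[:,0]+s*d[:,1],-s*d[:,0]+c*d[:,1]],-1); print("base",np.percentile(l,[2,50,98],axis=0).round(3).tolist())
# mark
mk=onplane(f,np.array([265,215])+(np.array([[308,190],[345,193],[308,160]])+.5)/7-.5,.032)
d=mk[:,:2]-lamp2w(q,[[-.047,-.03,.032]])[0,:2]; l=np.stack([c*d[:,0]+s*d[:,1],-s*d[:,0]+c*d[:,1]],-1)
print(l.round(4).tolist(), (4*24+np.degrees(np.arctan2(l[:,1],l[:,0])))/24)
print("dot px clicks in crop"); 
for k in range(9):
    a=np.radians((k-4)*24); p=proj(f,lamp2w(q,[[-.047+.022*np.cos(a),-.03+.022*np.sin(a),.032]]))[0]; print(k,((p-[265,215])*7).round())
for n,p in dict(wheel=[-.047,-.03,.026],front=[-.071,-.03,.026]).items(): print(n,lamp2w(q,[p]).round(4))
# obstacles
for nm,(u0,v0,u1,v1) in dict(pig=(340,168,375,205),press=(357,208,412,234)).items():
    S=W[v0:v1,u0:u1].reshape(-1,3); S=S[(S[:,2]>.008)&(S[:,2]<.14)]; print(nm,np.percentile(S,[2,98],axis=0).round(3).tolist())
E
```

```text
scene [0.65475434 0.08336006 0.23163729] 13.271839014975315 [-1.5 -0.   0.2 -1.   1.2  0.1  0.4 -1.6  0.   0.6 -0.4  1.6]
bar in lamp, pct [[-0.127, -0.19], [-0.126, -0.184], [-0.107, -0.041], [-0.086, 0.107], [-0.08, 0.113]] exp x -.121..-.079 y -.19...12
base [[-0.027, -0.094], [0.019, 0.027], [0.047, 0.066]]
[[0.0095, -0.019], [-0.0006, -0.0038], [-0.0059, -0.0322]] [ 1.35473339 -0.14699335 -0.18071459]
dot px clicks in crop
0 [316. 171.]
1 [306. 182.]
2 [302. 196.]
3 [306. 209.]
4 [318. 220.]
5 [335. 227.]
6 [354. 228.]
7 [371. 223.]
8 [385. 213.]
wheel [[0.6159 0.0434 0.026 ]]
front [[0.5925 0.0379 0.026 ]]
pig [[0.585, -0.204, 0.009], [0.702, -0.098, 0.124]]
press [[0.485, -0.349, 0.009], [0.562, -0.161, 0.031]]
```

servo_tool([
  [[-60,0,0,0],[-190,-530,-440,7],[-190,-530,-440,7],[-190,-530,-440,7],[-190,-530,-440,7],[-190,-530,-440,7],[-190,-530,-440,7],[-190,-530,-440,7]],
], gripper=1)

```text
time_s: 1.1
ee_pos: [0.3678, -0.2031, 0.3558]
ee_rot: [0.081, 0.703, 0.081, -0.702]
ft_force: [0.3, -0.5, 0.3]
gripper_width: 0.0207
```

servo_tool([
  [[-100,-60,-450,0],[-100,-60,-450,0],[-100,-60,-450,0],[-100,-60,-450,0],[-100,-60,-450,0],[-100,-60,-450,0],[-100,-60,-900,0],[-100,-60,-900,0]],
])

```text
time_s: 2.1
ee_pos: [0.8329, -0.0434, 0.4407]
ee_rot: [-0.081, -0.702, -0.081, 0.702]
ft_force: [0.5, -1.1, 0.8]
gripper_width: 0.0007
```

```bash
cat >> h.py <<'E'
from scipy.spatial.transform import Rotation as Ro
def show():
    from rig import manip
    s=manip.get_state(); w,x,y,z=s["ee_rot"]; R=Ro.from_quat([x,y,z,w]).as_matrix()
    print("t",round(s["time_s"],2),"q",np.round(s["joint_positions"],3).tolist(),"p",np.round(s["ee_pos"],4).tolist(),"F",np.round(s["ft_force"],1).tolist(),"T",np.round(s["wrist_torque"],2).tolist()); print(R.round(3)); return s,R
E
python3 -c "
from h import *;show()"
```

```text
t 2.1 q [-0.116, 0.532, 0.773, -0.0, 1.836, 1.225] p [0.8329, -0.0434, 0.4407] F [0.5, -1.1, 0.8] T [-0.03, 0.02, 0.09]
[[-0.     0.228 -0.974]
 [-0.    -0.974 -0.228]
 [-1.     0.     0.   ]]
```

servo_tool([
  [[-200,0,-500,0],[-200,0,-500,0],[-200,0,-500,0],[-200,0,-500,0],[-200,0,-500,0],[-200,0,-500,0]],
])

```text
time_s: 2.85
ee_pos: [0.9391, 0.0174, 0.463]
ee_rot: [0.083, 0.719, 0.079, -0.685]
ft_force: [0.2, -0.3, 0.5]
gripper_width: 0.0004
```

```bash
python3 -c "
from h import *;show()"
```

```text
t 2.85 q [-0.039, 0.994, 0.025, 0.003, 2.074, 1.303] p [0.9391, 0.0174, 0.463] F [0.2, -0.3, 0.5] T [0.05, 0.03, 0.05]
[[ 0.048  0.228 -0.973]
 [ 0.001 -0.974 -0.228]
 [-0.999  0.01  -0.047]]
```

servo_tool([
  [[-300,0,-800,0],[-300,0,-800,0],[-300,0,-800,0],[-300,0,-800,0]],
])

```text
time_s: 3.35
ee_pos: [0.9597, 0.0568, 0.4445]
ee_rot: [0.083, 0.732, 0.079, -0.671]
ft_force: [0.5, 0.5, -0.0]
gripper_width: 0.0003
```

```bash
python3 -c "
from h import *;show()"
```

```text
t 3.35 q [0.002, 1.015, 0.025, 0.003, 2.015, 1.345] p [0.9597, 0.0568, 0.4445] F [0.5, 0.5, -0.0] T [-0.01, 0.01, -0.02]
[[ 0.087  0.227 -0.97 ]
 [ 0.003 -0.974 -0.228]
 [-0.996  0.017 -0.085]]
```

servo_tool([
  [[-450,160,-880,0],[-450,160,-880,0],[-450,160,-880,0],[-450,160,-880,0],[-450,160,-880,0],[-450,160,-880,0],[-450,160,-880,0],[-450,160,-880,0]],
])

```text
time_s: 4.35
ee_pos: [0.9638, 0.0541, 0.4616]
ee_rot: [0.084, 0.747, 0.078, -0.655]
ft_force: [-0.0, 0.3, 0.1]
gripper_width: 0.0006
```

```bash
python3 -c "
from h import *;show()"
```

```text
t 4.35 q [-0.001, 0.998, 0.026, 0.006, 1.988, 1.343] p [0.9638, 0.0541, 0.4616] F [-0.0, 0.3, 0.1] T [0.01, 0.07, -0.01]
[[ 0.13   0.226 -0.965]
 [ 0.006 -0.974 -0.227]
 [-0.992  0.024 -0.128]]
```

servo_tool([
  [[-400,180,-900,0]],
])

```text
time_s: 4.47
ee_pos: [0.9729, 0.0534, 0.4668]
ee_rot: [0.085, 0.759, 0.077, -0.64]
ft_force: [0.2, -0.2, -0.9]
gripper_width: 0.0004
```

servo_tool([
  [[-370,180,-900,0],[-370,180,-900,0]],
])

```text
time_s: 4.72
ee_pos: [0.9818, 0.0514, 0.4767]
ee_rot: [0.086, 0.774, 0.075, -0.623]
ft_force: [0.4, -0.2, 0.0]
gripper_width: 0.0004
```

servo_tool([
  [[-340,180,-900,0],[-340,180,-900,0]],
])

```text
time_s: 4.97
ee_pos: [0.991, 0.0497, 0.4855]
ee_rot: [0.086, 0.787, 0.074, -0.606]
ft_force: [-0.2, -0.0, -0.5]
gripper_width: 0.0005
```

```bash
python3 -c "
from h import *;show()"
```

```text
t 4.97 q [-0.008, 0.98, 0.026, 0.015, 1.878, 1.339] p [0.991, 0.0497, 0.4855] F [-0.2, -0.0, -0.5] T [0.07, 0.07, 0.0]
[[ 0.255  0.222 -0.941]
 [ 0.012 -0.974 -0.226]
 [-0.967  0.046 -0.251]]
```

servo_tool([
  [[-300,190,-930,0]],
])

```text
time_s: 5.1
ee_pos: [1.0001, 0.049, 0.4915]
ee_rot: [0.087, 0.799, 0.073, -0.59]
ft_force: [0.3, -0.7, -0.6]
gripper_width: 0.0003
```

servo_tool([
  [[-260,190,-930,0]],
])

```text
time_s: 5.22
ee_pos: [1.0092, 0.0482, 0.4986]
ee_rot: [0.088, 0.811, 0.072, -0.574]
ft_force: [0.8, 0.4, 0.2]
gripper_width: 0.0005
```

servo_tool([
  [[-220,190,-940,0]],
])

```text
time_s: 5.35
ee_pos: [1.0183, 0.0476, 0.5052]
ee_rot: [0.088, 0.822, 0.071, -0.558]
ft_force: [-0.8, 0.7, 0.1]
gripper_width: 0.0003
```

servo_tool([
  [[-180,190,-950,0]],
])

```text
time_s: 5.48
ee_pos: [1.0277, 0.0473, 0.5114]
ee_rot: [0.089, 0.833, 0.07, -0.542]
ft_force: [0.5, -0.6, 0.1]
gripper_width: 0.0005
```

servo_tool([
  [[-140,190,-960,0]],
])

```text
time_s: 5.6
ee_pos: [1.0373, 0.047, 0.5175]
ee_rot: [0.09, 0.843, 0.068, -0.526]
ft_force: [0.4, 0.0, 0.0]
gripper_width: 0.0007
```

servo_tool([
  [[-100,190,-960,0]],
])

```text
time_s: 5.72
ee_pos: [1.047, 0.0468, 0.5236]
ee_rot: [0.09, 0.853, 0.067, -0.509]
ft_force: [-0.4, -0.0, -0.2]
gripper_width: 0.0006
```

servo_tool([
  [[-60,190,-960,0]],
])

```text
time_s: 5.85
ee_pos: [1.0568, 0.0466, 0.5295]
ee_rot: [0.091, 0.863, 0.066, -0.492]
ft_force: [0.2, -0.2, -0.8]
gripper_width: 0.0001
```

servo_tool([
  [[-20,190,-960,0]],
])

```text
time_s: 5.98
ee_pos: [1.0666, 0.0464, 0.5356]
ee_rot: [0.091, 0.873, 0.064, -0.475]
ft_force: [-0.2, 0.3, 0.9]
gripper_width: 0.0007
```

servo_tool([
  [[0,190,-960,0]],
])

```text
time_s: 6.1
ee_pos: [1.0758, 0.0463, 0.5423]
ee_rot: [0.092, 0.882, 0.063, -0.458]
ft_force: [0.1, 0.5, -0.9]
gripper_width: 0.0003
```

```bash
python3 -c "
from h import *;show()"
```

```text
t 6.1 q [-0.017, 0.964, 0.026, 0.036, 1.541, 1.335] p [1.0758, 0.0463, 0.5423] F [0.1, 0.5, -0.9] T [0.04, 0.32, 0.02]
[[ 0.573  0.195 -0.796]
 [ 0.027 -0.975 -0.219]
 [-0.819  0.104 -0.564]]
```

```bash
python3 - <<'E'
from h import *
D=[([-1.302,.125,1.652,1.367],[.224,-.61,.213]),([-.116,.532,.773,1.836],[.8329,-.0434,.4407]),([-.039,.994,.025,2.074],[.9391,.0174,.463]),([.002,1.015,.025,2.015],[.9597,.0568,.4445]),([-.001,.998,.026,1.988],[.9638,.0541,.4616]),([-.008,.98,.026,1.878],[.991,.0497,.4855]),([-.017,.964,.026,1.541],[1.0758,.0463,.5423])]
A=[];b=[]
for q,p in D:
    r=np.cos(q[0])*p[0]+np.sin(q[0])*p[1]; a2=q[1];a3=a2+q[2];a5=a3+q[3]
    A+= [[np.sin(a2),np.sin(a3),np.sin(a5),1,0,np.cos(a3)],[np.cos(a2),np.cos(a3),np.cos(a5),0,1,-np.sin(a3)]]; b+=[r,p[2]]
A=np.array(A);b=np.array(b)
x,_,rk,_=np.linalg.lstsq(A,b,rcond=None); print(x,rk,(A@x-b).round(4))
from scipy.optimize import least_squares
def fk(q):
    a2=q[0];a3=a2+q[1];a5=a3+q[2]
    return np.array([np.array([np.sin(a2),np.sin(a3),np.sin(a5),1,0,np.cos(a3)])@x,np.array([np.cos(a2),np.cos(a3),np.cos(a5),0,1,-np.sin(a3)])@x,a5])
for t in([.4,.42],[.42,.2],[.5,.08],[.55,.02],[.585,.02]):
    s=least_squares(lambda q:fk(q)-[*t,np.pi-.611],[.3,1.6,.7]); print(t,s.x.round(3),s.cost<1e-8)
E
```

```text
[0.45061115 0.61164308 0.29163963 0.00222808 0.22529611 0.04343838] 6 [-0.0001  0.      0.0002  0.      0.      0.0004 -0.0001  0.0002 -0.0001
 -0.0004  0.0001 -0.0005 -0.0001  0.0003]
[0.4, 0.42] [-0.928  2.158  1.3  ] True
[0.42, 0.2] [-0.926  2.519  0.937] True
[0.5, 0.08] [-0.455  2.487  0.498] True
[0.55, 0.02] [-0.167  2.401  0.297] True
[0.585, 0.02] [-0.079  2.323  0.286] True
```

```bash
cat >> h.py <<'E'
LK=np.array([0.45061115,0.61164308,0.29163963,0.00222808,0.22529611,0.04343838])
def fk(q):
    a2=q[0];a3=a2+q[1];a5=a3+q[2]
    return np.array([np.array([np.sin(a2),np.sin(a3),np.sin(a5),1,0,np.cos(a3)])@LK,np.array([np.cos(a2),np.cos(a3),np.cos(a5),0,1,-np.sin(a3)])@LK,a5])
E
python3 - <<'E'
from h import *
from scipy.optimize import least_squares
for T in(.611,.56,.52,.48):
  for t in([.5,.4],[.45,.2],[.5,.02],[.54,.02],[.585,.02],[.6,.02]):
    s=least_squares(lambda q:fk(q)-[*t,np.pi-T],[.3,1.6,.7]); print(T,t,s.x.round(3))
# LSQ behaviour at the q5 limit: target tilt .611
s=least_squares(lambda q:fk(q)-[.54,.02,np.pi-.611],[.3,1.6,.7],bounds=([-1.02,.03,.32],[2.3,2.71,2.68])); print(s.x,fk(s.x)-[.54,.02,np.pi-.611])
E
```

```text
0.611 [0.5, 0.4] [-0.67   2.071  1.129]
0.611 [0.45, 0.2] [-0.805  2.466  0.869]
0.611 [0.5, 0.02] [-0.312  2.512  0.33 ]
0.611 [0.54, 0.02] [-0.194  2.423  0.301]
0.611 [0.585, 0.02] [-0.079  2.323  0.286]
0.611 [0.6, 0.02] [-0.043  2.29   0.284]
0.56 [0.5, 0.4] [-0.635  2.039  1.178]
0.56 [0.45, 0.2] [-0.763  2.433  0.912]
0.56 [0.5, 0.02] [-0.295  2.483  0.394]
0.56 [0.54, 0.02] [-0.18   2.394  0.368]
0.56 [0.585, 0.02] [-0.067  2.294  0.354]
0.56 [0.6, 0.02] [-0.032  2.261  0.352]
0.52 [0.5, 0.4] [-0.608  2.014  1.217]
0.52 [0.45, 0.2] [-0.731  2.407  0.945]
0.52 [0.5, 0.02] [-0.279  2.458  0.442]
0.52 [0.54, 0.02] [-0.167  2.37   0.418]
0.52 [0.585, 0.02] [-0.056  2.271  0.406]
0.52 [0.6, 0.02] [-0.021  2.238  0.405]
0.48 [0.5, 0.4] [-0.581  1.988  1.254]
0.48 [0.45, 0.2] [-0.699  2.382  0.979]
0.48 [0.5, 0.02] [-0.262  2.434  0.489]
0.48 [0.54, 0.02] [-0.152  2.346  0.468]
0.48 [0.585, 0.02] [-0.043  2.247  0.458]
0.48 [0.6, 0.02] [-0.009  2.214  0.457]
[-0.20948942  2.4227802   0.32      ] [-0.00116094  0.00546043  0.00269813]
```

servo_tool([
  [[-302,-121,577,0],[-302,-121,577,0],[-302,-121,577,0],[-302,-121,577,0],[-302,-121,577,0],[-302,-121,577,0],[-302,-121,577,0],[-302,-121,577,0]],
])

```text
time_s: 7.1
ee_pos: [0.6428, 0.0352, 0.4869]
ee_rot: [0.092, 0.882, 0.063, -0.458]
ft_force: [0.3, 0.2, 0.4]
gripper_width: 0.0005
```

```bash
python3 -c "
from h import *;show()"
```

```text
t 7.1 q [-0.055, -0.308, 1.692, 0.064, 1.15, 1.278] p [0.6428, 0.0352, 0.4869] F [0.3, 0.2, 0.4] T [-0.04, 0.3, 0.01]
[[ 0.573  0.195 -0.796]
 [ 0.027 -0.975 -0.219]
 [-0.819  0.104 -0.564]]
```

servo_tool([
  [[-107,-57,264,0],[-107,-57,264,0],[-107,-57,264,0],[-107,-57,264,0],[-107,-57,264,0],[-107,-57,264,0]],
])

```text
time_s: 7.85
ee_pos: [0.366, 0.0302, 0.4195]
ee_rot: [0.091, 0.88, 0.063, -0.461]
ft_force: [0.4, -0.5, 0.1]
gripper_width: 0.0007
```

servo_tool([
  [[-50,-20,80,0]],
])

```text
time_s: 7.98
ee_pos: [0.3487, 0.0382, 0.4336]
ee_rot: [0.092, 0.872, 0.061, -0.477]
ft_force: [-0.4, 0.6, -0.4]
gripper_width: 0.0005
```

```bash
python3 -c "
from h import *;show()"
```

```text
t 7.97 q [-0.112, -1.024, 2.157, 0.08, 1.446, 1.246] p [0.3487, 0.0382, 0.4336] F [-0.4, 0.6, -0.4] T [0.07, 0.32, 0.08]
[[ 0.537  0.195 -0.821]
 [ 0.019 -0.976 -0.218]
 [-0.843  0.101 -0.528]]
```

servo_tool([
  [[316,18,29,0],[316,18,29,0],[316,18,29,0],[316,18,29,0],[316,18,29,0],[316,18,29,0],[316,18,29,0]],
])

```text
time_s: 8.85
ee_pos: [0.4995, 0.0212, 0.1571]
ee_rot: [0.092, 0.873, 0.062, -0.475]
ft_force: [-0.1, 0.2, 0.3]
gripper_width: 0.0003
```

```bash
cat >> h.py <<'E'
def tomove(s,R,p): return (R.T@(np.array(p)-s["ee_pos"])*1e3).round(1).tolist()
E
python3 -c "
from h import *;s,R=show()
print(tomove(s,R,[.55,.035,.03]),tomove(s,R,[.56,.04,.021]))
from rig import manip
f=manip.grab_frame('scene');np.savez('s1.npz',**f);cv2.imwrite('pics/s1.png',cv2.resize(f['frame'][150:300,240:440],None,fx=4,fy=4,interpolation=cv2.INTER_CUBIC))"
```

```text
t 8.85 q [-0.113, -0.566, 2.403, 0.121, 0.741, 1.164] p [0.4995, 0.0212, 0.1571] F [-0.1, 0.2, 0.3] T [0.03, 0.23, 0.04]
[[ 0.541  0.196 -0.818]
 [ 0.02  -0.975 -0.22 ]
 [-0.841  0.103 -0.532]]
[134.5, -16.6, 23.2] [147.5, -20.4, 18.8]
```

View pics/s1.png

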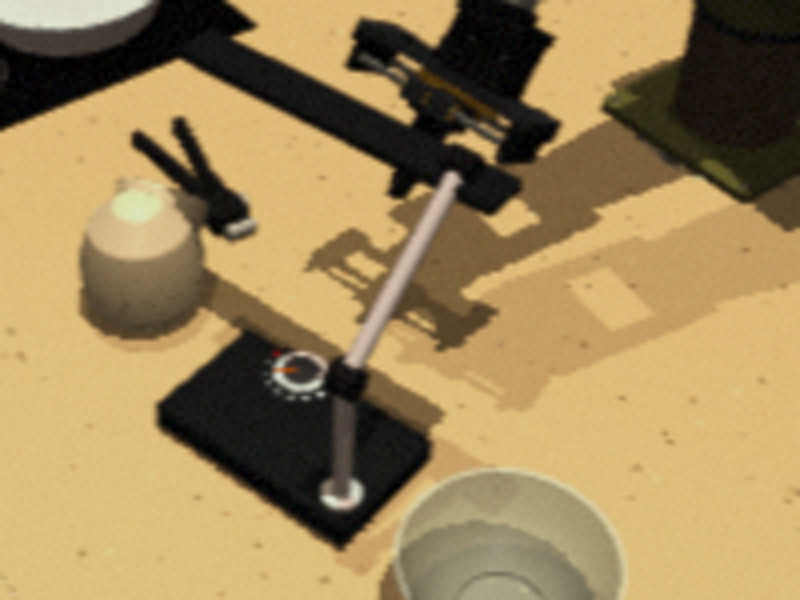

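The view shows the tool in front of and below the bar, with its wide body parallel to it. The orange mark is still pointing left at about (285,371). Next I go to the pre-contact pose.

servo_tool([
  [[50,-7,7,0],[100,-13,14,0],[130,-17,18,0],[146,-19,21,0],[146,-19,21,0],[146,-19,21,0]],
])

```text
time_s: 9.65
ee_pos: [0.5582, 0.038, 0.0224]
ee_rot: [0.093, 0.873, 0.062, -0.474]
ft_force: [0.2, 0.0, -0.3]
gripper_width: 0.0005
```

```bash
python3 -c "
from h import *;s,R=show()
d=lambda a,b,c:(R.T@np.array([.973*a-.2295*b,.2295*a+.973*b,c])).round(3).tolist()
print('lampx',d(1,0,0),'lamp-y',d(0,-1,0),'up',d(0,0,1))
from rig import manip
f=manip.grab_frame('scene');np.savez('s2.npz',**f);g=manip.grab_frame('top');np.savez('t2.npz',**g)
a=cv2.resize(f['frame'][215:275,265:365],None,fx=6,fy=6,interpolation=cv2.INTER_CUBIC);cv2.imwrite('pics/s2.png',a)"
```

```text
t 9.65 q [-0.054, -0.148, 2.365, 0.143, 0.356, 1.169] p [0.5582, 0.038, 0.0224] F [0.2, 0.0, -0.3] T [-0.05, 0.35, 0.01]
[[ 0.543  0.196 -0.817]
 [ 0.02  -0.975 -0.22 ]
 [-0.84   0.103 -0.533]]
lampx [0.533, -0.033, -0.845] lamp-y [0.105, 0.994, 0.027] up [-0.84, 0.103, -0.533]
```

View pics/s2.png

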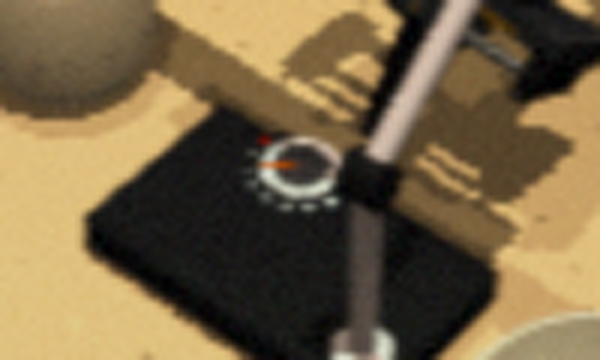

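```bash
cat >> h.py <<'E'
Q=np.array([0.65475434,0.08336006,0.23163729])
def mark(f,Q=Q,verbose=0,h=0.):
    fr=f["frame"].astype(float); B,G,R=[fr[...,i] for i in range(3)]
    c=proj(f,lamp2w(Q,[[-.047,-.03,.032]]))[0]; u0,v0=(c-14).astype(int); sl=np.s_[v0:v0+28,u0:u0+28]
    v,u=np.mgrid[v0:v0+28,u0:u0+28]
    o=np.clip(np.minimum(R-B-60,(R-G-40)*1.5),0,None)[sl]          # orange / red
    w=np.clip(fr.min(2)-110,0,None)[sl]
    P=lambda m:onplane(f,np.stack([u[m],v[m]],-1),.032)[:,:2]
    def lam(p):
        d=p-lamp2w(Q,[[-.047,-.03,.032]])[0,:2]; c_,s_=np.cos(Q[2]),np.sin(Q[2]); return np.stack([c_*d[:,0]+s_*d[:,1],-s_*d[:,0]+c_*d[:,1]],-1)*1e3
    return lam(P(o>0)),o[o>0],lam(P(w>0)),w[w>0]
E
python3 - <<'E'
from h import *
for n in("scene0","s1","s2"):
    f=np.load(n+".npz"); po,wo,pw,ww=mark(f)
    print(n); 
    for p,w in zip(po.round(1),wo.round()): print("  o",p,w)
    if n=="s2":
        for p,w in zip(pw.round(1),ww.round()): print("  w",p,w)
E
```

```text
scene0
  o [ -2.5 -31.9] 1.0
  o [ -4.8 -29.3] 18.0
  o [  9.5 -17. ] 27.0
  o [  7.3 -14.4] 44.0
  o [  5.1 -11.8] 63.0
  o [ 2.9 -9.1] 58.0
  o [ 0.7 -6.5] 30.0
s1
  o [ -2.5 -31.9] 3.0
  o [ -4.8 -29.3] 24.0
  o [  9.5 -17. ] 27.0
  o [  7.3 -14.4] 46.0
  o [  5.1 -11.8] 66.0
  o [ 2.9 -9.1] 63.0
  o [ 0.7 -6.5] 27.0
s2
  o [ -2.5 -31.9] 6.0
  o [ -4.8 -29.3] 29.0
  o [  9.5 -17. ] 24.0
  o [  7.3 -14.4] 44.0
  o [  5.1 -11.8] 69.0
  o [ 2.9 -9.1] 62.0
  o [ 0.7 -6.5] 36.0
  w [-51.1 -50.3] 1.0
  w [-47.3 -47.1] 10.0
  w [-49.6 -44.4] 8.0
  w [-51.9 -41.7] 8.0
  w [-45.7 -41.1] 9.0
  w [-48.  -38.4] 7.0
  w [-50.3 -35.7] 10.0
  w [-46.5 -32.5] 8.0
  w [-48.8 -29.8] 5.0
  w [-51.  -27.1] 1.0
  w [-15.9 -16. ] 31.0
  w [-18.1 -13.4] 54.0
  w [-20.3 -10.7] 40.0
  w [-22.6  -8.1] 20.0
  w [-44.9  18.5] 24.0
  w [ -3.4 -23.5] 10.0
  w [ -5.6 -20.9] 29.0
  w [-21.1  -2.4] 28.0
  w [-23.4   0.3] 37.0
  w [-41.1  21.4] 49.0
  w [  2.4 -23.1] 20.0
  w [  0.2 -20.5] 53.0
  w [-19.7   3.3] 25.0
  w [-21.9   5.9] 35.0
  w [-35.2  21.7] 4.0
  w [-37.4  24.4] 48.0
  w [  6. -20.] 52.0
  w [  3.8 -17.4] 51.0
  w [-18.3   8.9] 22.0
  w [-20.5  11.5] 18.0
  w [ 15.3 -16.6] 19.0
  w [ 13.1 -14. ] 77.0
  w [ 10.9 -11.4] 45.0
  w [ 18.8 -13.6] 20.0
  w [ 16.6 -11. ] 84.0
  w [14.4 -8.3] 69.0
  w [12.2 -5.7] 6.0
  w [20.1 -8. ] 14.0
  w [17.9 -5.4] 63.0
  w [15.7 -2.8] 59.0
  w [13.5 -0.2] 11.0
  w [ 0.4 15.4] 49.0
  w [-1.8 18. ] 61.0
  w [-4.  20.6] 4.0
  w [19.2  0.2] 31.0
  w [17.   2.8] 73.0
  w [14.8  5.4] 69.0
  w [12.6  8. ] 54.0
  w [10.5 10.6] 49.0
  w [ 8.3 13.2] 64.0
  w [ 6.1 15.8] 84.0
  w [ 3.9 18.4] 80.0
  w [ 1.8 20.9] 49.0
  w [18.3  8.3] 34.0
  w [16.1 10.9] 51.0
  w [13.9 13.5] 35.0
  w [11.8 16.1] 40.0
  w [ 9.6 18.7] 31.0
  w [ 8.7 26.7] 16.0
  w [ 6.6 29.3] 37.0
  w [18.7 21.9] 9.0
```

The centroid fit puts the orange line at about -50° in the lamp frame, which is click 2. That means 3 clicks to go, about 30 mm of rim. Now I approach slowly.

servo_tool([
  [[5,0,-5,0],[9,-1,-10.5,0],[9,-1,-10.5,0]],
])

```text
time_s: 10.12
ee_pos: [0.5701, 0.0417, 0.017]
ee_rot: [0.092, 0.872, 0.062, -0.476]
ft_force: [-0.2, -0.0, -0.2]
gripper_width: 0.0004
```

servo_tool([
  [[0.5,0,-0.8,0],[1,0,-1.7,0],[1.5,0,-2.5,0],[1.5,0,-2.5,0]],
])

```text
time_s: 10.62
ee_pos: [0.5723, 0.0421, 0.0168]
ee_rot: [0.092, 0.872, 0.062, -0.476]
ft_force: [0.1, -0.5, 0.3]
gripper_width: 0.0005
```

servo_tool([
  [[0.5,0,-0.8,0],[1,0,-1.7,0],[1,0,-1.7,0]],
])

```text
time_s: 11.0
ee_pos: [0.5743, 0.0426, 0.0169]
ee_rot: [0.092, 0.872, 0.062, -0.476]
ft_force: [-0.7, 0.1, -0.1]
gripper_width: 0.0004
```

servo_tool([
  [[-2.5,0.3,-1.6,0],[-1.5,0.3,-3.3,0],[-1.5,0.3,-3.3,0]],
])

```text
time_s: 11.38
ee_pos: [0.5765, 0.043, 0.0201]
ee_rot: [0.092, 0.872, 0.062, -0.476]
ft_force: [1.0, 0.1, -0.3]
gripper_width: 0.0004
```

servo_tool([
  [[0.5,0,-0.8,0],[0.5,0,-0.8,0]],
])

```text
time_s: 11.62
ee_pos: [0.5771, 0.0431, 0.0198]
ee_rot: [0.092, 0.872, 0.062, -0.476]
ft_force: [0.4, 0.3, -0.7]
gripper_width: 0.0005
```

servo_tool([
  [[0.5,0,-0.8,0],[0.5,0,-0.8,0]],
])

```text
time_s: 11.88
ee_pos: [0.5781, 0.0433, 0.0199]
ee_rot: [0.092, 0.872, 0.062, -0.476]
ft_force: [0.1, 1.1, -0.5]
gripper_width: 0.0002
```

servo_tool([
  [[0.5,0,-0.8,0],[0.5,0,-0.8,0]],
])

```text
time_s: 12.12
ee_pos: [0.579, 0.0435, 0.0198]
ee_rot: [0.092, 0.872, 0.062, -0.477]
ft_force: [-0.0, -0.4, -0.3]
gripper_width: 0.0003
```

servo_tool([
  [[0.5,0,-0.8,0],[0.5,0,-0.8,0]],
])

```text
time_s: 12.38
ee_pos: [0.5797, 0.0437, 0.0197]
ee_rot: [0.092, 0.872, 0.062, -0.477]
ft_force: [-0.9, -0.5, 0.1]
gripper_width: 0.0005
```

servo_tool([
  [[0.5,0,-0.8,0],[0.5,0,-0.8,0]],
])

```text
time_s: 12.62
ee_pos: [0.5803, 0.044, 0.0195]
ee_rot: [0.092, 0.872, 0.062, -0.477]
ft_force: [-3.8, 0.3, 2.5]
gripper_width: 0.0004
```

Contact came at about 4 N, close to the predicted point. Now I stroke right, along tool +y.

servo_tool([
  [[0,2,0,0],[0,4,0,0],[0,6,0,0]],
])

```text
time_s: 13.0
ee_pos: [0.5807, 0.0381, 0.0195]
ee_rot: [0.092, 0.871, 0.063, -0.478]
ft_force: [-6.6, -2.0, 2.8]
gripper_width: 0.0005
```

servo_tool([
  [[0,2,0,0],[0,4,0,0],[0,6,0,0]],
])

```text
time_s: 13.38
ee_pos: [0.5817, 0.0321, 0.0197]
ee_rot: [0.092, 0.871, 0.063, -0.478]
ft_force: [-4.4, 1.3, 0.1]
gripper_width: 0.0005
```

```bash
cat >> h.py <<'E'
def look(name):
    from rig import manip
    f=manip.grab_frame('scene'); np.savez(name+'.npz',**f); po,wo,_,_=mark(f); k=np.hypot(*(po+[2,1.5]).T)<24
    print('orange',np.c_[po[k],wo[k]].round(0).astype(int).tolist()); c=np.average(po[k],axis=0,weights=wo[k])+[2,2.5]; print('click~',(96+np.degrees(np.arctan2(c[1],c[0])))/24)
    cv2.imwrite(f'pics/{name}.png',cv2.resize(f['frame'][215:275,265:365],None,fx=6,fy=6,interpolation=cv2.INTER_CUBIC))
E
python3 -c "
from h import *;show();look('s3')"
```

```text
t 13.38 q [-0.065, -0.082, 2.309, 0.16, 0.356, 1.143] p [0.5817, 0.0321, 0.0197] F [-4.4, 1.3, 0.1] T [0.08, 1.01, 0.02]
[[ 0.535  0.197 -0.821]
 [ 0.021 -0.975 -0.22 ]
 [-0.844  0.101 -0.526]]
orange [[6, -6, 58], [4, -4, 63], [2, -1, 15], [14, -8, 24], [12, -6, 34], [10, -3, 15]]
click~ 3.404838067518158
```

servo_tool([
  [[0,2,0,0],[0,4,0,0],[0,6,0,0],[0,8,0,0]],
])

```text
time_s: 13.92
ee_pos: [0.5848, 0.0242, 0.0218]
ee_rot: [0.092, 0.872, 0.062, -0.476]
ft_force: [-3.0, -0.4, -2.7]
gripper_width: 0.0003
```

```bash
python3 -c "
from h import *;show();look('s4')"
```

```text
t 13.93 q [-0.083, -0.081, 2.305, 0.187, 0.358, 1.103] p [0.5848, 0.0242, 0.0218] F [-3.0, -0.4, -2.7] T [-0.14, 1.03, 0.0]
[[ 0.538  0.196 -0.82 ]
 [ 0.02  -0.975 -0.22 ]
 [-0.843  0.102 -0.529]]
orange [[4, -4, 66], [2, -1, 75], [10, -3, 56], [8, -1, 80], [6, 2, 4], [16, -3, 27], [14, 0, 38]]
click~ 4.2019544023184725
```

servo_tool([
  [[-3.2,0,5,0],[-6.4,0,10,0],[-6.4,0,10,0]],
])

```text
time_s: 14.35
ee_pos: [0.5736, 0.022, 0.023]
ee_rot: [0.092, 0.873, 0.062, -0.476]
ft_force: [-0.4, -1.1, -0.1]
gripper_width: 0.0005
```

```bash
python3 -c "
from h import *;s,R=show();look('s5');print(tomove(s,R,[.568,.040,.020]))"
```

```text
t 14.35 q [-0.091, -0.112, 2.331, 0.197, 0.362, 1.088] p [0.5736, 0.022, 0.023] F [-0.4, -1.1, -0.1] T [0.01, 0.24, -0.03]
[[ 0.54   0.196 -0.818]
 [ 0.02  -0.975 -0.22 ]
 [-0.841  0.102 -0.531]]
orange [[4, -4, 64], [2, -1, 78], [10, -3, 56], [8, -1, 58], [16, -3, 24], [14, 0, 16]]
click~ 4.155484162385663
[-0.1, -19.0, 2.2]
```

View pics/s5.png

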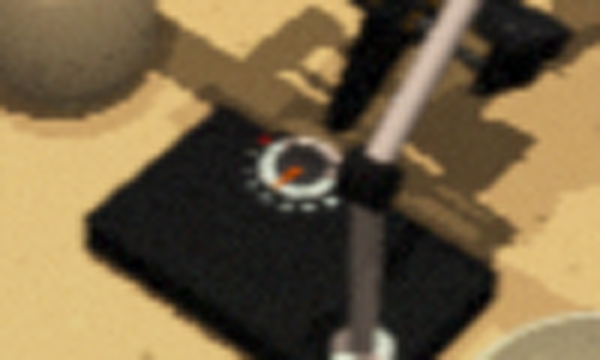

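The mark now points at about (275,188), in line with the fourth dot straight to the back. It is at click 4, and the lamp base is unmoved. One more click to go: re-place the finger and repeat.

servo_tool([
  [[0,-10,1,0],[0,-19,2,0],[5,-19,-7,0],[5,-19,-7,0]],
])

```text
time_s: 14.9
ee_pos: [0.5791, 0.0423, 0.0203]
ee_rot: [0.092, 0.872, 0.062, -0.476]
ft_force: [-0.1, -0.2, -0.1]
gripper_width: 0.0005
```

servo_tool([
  [[0.3,0,-0.4,0],[0.3,0,-0.4,0]],
])

```text
time_s: 15.15
ee_pos: [0.5784, 0.0421, 0.0196]
ee_rot: [0.092, 0.872, 0.062, -0.476]
ft_force: [0.1, -1.0, 0.3]
gripper_width: 0.0005
```

servo_tool([
  [[0.5,0,-0.8,0],[0.5,0,-0.8,0]],
])

```text
time_s: 15.4
ee_pos: [0.5792, 0.0424, 0.0196]
ee_rot: [0.092, 0.872, 0.062, -0.476]
ft_force: [0.7, -0.1, -0.4]
gripper_width: 0.0002
```

servo_tool([
  [[0.5,0,-0.8,0],[0.5,0,-0.8,0]],
])

```text
time_s: 15.65
ee_pos: [0.5798, 0.0427, 0.0193]
ee_rot: [0.092, 0.872, 0.062, -0.477]
ft_force: [-1.2, -0.6, 0.7]
gripper_width: 0.0002
```

servo_tool([
  [[0.4,0,-0.7,0],[0.4,0,-0.7,0]],
])

```text
time_s: 15.9
ee_pos: [0.5803, 0.043, 0.0191]
ee_rot: [0.092, 0.872, 0.062, -0.477]
ft_force: [-5.1, 0.4, 2.1]
gripper_width: 0.0004
```

servo_tool([
  [[0,2,0,0],[0,4,0,0],[0,6,0,0]],
])

```text
time_s: 16.27
ee_pos: [0.5807, 0.0372, 0.0191]
ee_rot: [0.092, 0.871, 0.063, -0.478]
ft_force: [-7.2, -1.0, 3.7]
gripper_width: 0.0005
```

```bash
python3 -c "
from h import *;show();look('s6')"
```

```text
t 16.27 q [-0.053, -0.083, 2.311, 0.144, 0.353, 1.168] p [0.5807, 0.0372, 0.0191] F [-7.2, -1.0, 3.7] T [-0.14, 1.11, -0.06]
[[ 0.536  0.197 -0.821]
 [ 0.021 -0.975 -0.221]
 [-0.844  0.101 -0.526]]
orange [[2, -1, 15], [8, -1, 44], [6, 2, 45], [14, 0, 18], [11, 2, 69], [17, 3, 30], [15, 5, 8]]
click~ 4.774644388042547
```

servo_tool([
  [[-0.2,2,0.3,0],[-0.2,3.5,0.3,0],[-0.2,4.5,0.3,0]],
])

```text
time_s: 16.7
ee_pos: [0.5813, 0.0325, 0.0194]
ee_rot: [0.092, 0.871, 0.062, -0.478]
ft_force: [-5.3, -0.9, -0.1]
gripper_width: 0.0004
```

```bash
python3 -c "
from h import *;show();look('s7')"
```

```text
t 16.7 q [-0.064, -0.083, 2.31, 0.159, 0.355, 1.145] p [0.5813, 0.0325, 0.0194] F [-5.3, -0.9, -0.1] T [-0.07, 1.05, -0.02]
[[ 0.536  0.197 -0.821]
 [ 0.021 -0.975 -0.22 ]
 [-0.844  0.101 -0.526]]
orange [[2, -1, 32], [0, 2, 33], [8, -1, 21], [6, 2, 56], [11, 2, 8], [9, 5, 45], [13, 8, 3]]
click~ 5.30641333154221
```

Near click 5, so retreat straight back and look.

servo_tool([
  [[-3.2,0,5,0],[-6.4,0,10,0],[-16,0,25,0],[-16,0,25,0]],
])

```text
time_s: 17.25
ee_pos: [0.553, 0.0266, 0.021]
ee_rot: [0.092, 0.872, 0.062, -0.476]
ft_force: [-0.1, 0.2, -0.1]
gripper_width: 0.0005
```

```bash
python3 -c "
from h import *;show();look('s8')"
```

```text
t 17.25 q [-0.084, -0.159, 2.376, 0.184, 0.365, 1.106] p [0.553, 0.0266, 0.021] F [-0.1, 0.2, -0.1] T [0.03, 0.25, 0.02]
[[ 0.539  0.196 -0.819]
 [ 0.02  -0.975 -0.22 ]
 [-0.842  0.102 -0.53 ]]
orange [[2, -1, 38], [0, 2, 39], [8, -1, 22], [6, 2, 58], [11, 2, 32], [9, 5, 66], [13, 8, 3]]
click~ 5.261237744369564
```

View pics/s8.png

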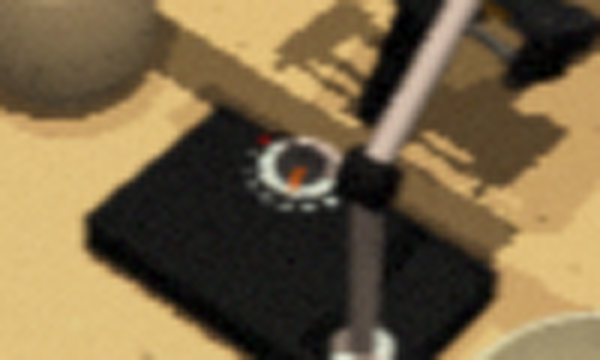

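```bash
python3 - <<'E'
from h import *
from scipy.optimize import least_squares
C=[]
for n in("scene0","s1","s2","s5","s8"):
    po,wo,_,_=mark(np.load(n+".npz")); k=(np.hypot(*(po+[2,1.5]).T)<24)&(po[:,0]>-2.4); C.append(np.average(po[k],axis=0,weights=wo[k])); print(n,C[-1].round(1))
C=np.array(C)
for K in([2,2,2,4,5],[1,1,1,3,4],[2,2,2,4,6],[1,1,1,4,5],[2,2,2,5,6],[3,3,3,5,6]):
    a=np.radians((np.array(K)-4)*24); r=least_squares(lambda p:(p[:2]+p[2]*np.c_[np.cos(a),np.sin(a)]-C).ravel(),[-2,-2,12]); print(K,r.x.round(1),np.sqrt(2*r.cost/10).round(2))
# ring centre: white pixels at radius 17..25 -> circle fit
W=[];w=[]
for n in("scene0","s5","s8"):
    _,_,pw,ww=mark(np.load(n+".npz")); k=np.hypot(*(pw+[2,1.5]).T)<26; W.append(pw[k]); w.append(ww[k])
W=np.vstack(W);w=np.hstack(w); r=least_squares(lambda p:np.sqrt(w)*(np.hypot(*(W-p[:2]).T)-p[2]),[-2,-2,20],loss="soft_l1"); print("ring",r.x)
E
```

```text
scene0 [  4.9 -11.5]
s1 [  5.  -11.6]
s2 [  4.7 -11.3]
s5 [ 6.9 -1.9]
s8 [6.1 2.2]
[2, 2, 2, 4, 5] [-3.6 -2.6 11.6] 0.65
[1, 1, 1, 3, 4] [-0.1 -0.3  9.9] 2.24
[2, 2, 2, 4, 6] [-1.4 -4.   9.4] 0.91
[1, 1, 1, 4, 5] [ 0.8 -2.7  8.3] 1.49
[2, 2, 2, 5, 6] [-0.8 -4.9  8.9] 0.45
[3, 3, 3, 5, 6] [-4.2 -6.6 11.3] 1.15
ring [-2.40607419 -1.42673181 19.87762364]
```

servo_tool([
  [[-40,0,10,0],[-90,0,10,0],[-150,0,10,0],[-180,0,10,0],[-180,0,10,0],[-180,0,10,0]],
])

```text
time_s: 18.05
ee_pos: [0.4485, 0.0208, 0.1663]
ee_rot: [0.092, 0.872, 0.062, -0.477]
ft_force: [-0.7, 0.4, -0.5]
gripper_width: 0.0005
```

```bash
python3 - <<'E'
from h import *
show(); look('s9')
f=np.load('s9.npz'); f0=np.load('scene0.npz'); from rig import manip
g=manip.grab_frame('top'); t0=np.load('top0.npz')
a=cv2.resize(f['frame'][228:264,295:345],None,fx=12,fy=12,interpolation=cv2.INTER_CUBIC)
Qs=Q.copy(); d=np.array([-2.4e-3,-1.4e-3])
for k in(4,5,6):
    an=np.radians((k-4)*24); pts=[[-.047+d[0]+r*np.cos(an),-.03+d[1]+r*np.sin(an),.032] for r in(.024,.034)]
    p=(proj(f,lamp2w(Q,pts))-[295,228]+.5)*12; cv2.line(a,*[tuple(int(v) for v in q) for q in p],[(255,0,0),(0,255,0),(255,0,255)][k-4],1)
cv2.imwrite('pics/s9z.png',a)
# lamp/objects shift: phase correlation of patches
G=lambda x:cv2.cvtColor(x,cv2.COLOR_BGR2GRAY).astype(np.float32)
for nm,(A,B,(v0,v1,u0,u1)) in dict(lampbase=(f0,f,(225,295,270,350)),pig_s=(f0,f,(190,240,255,295)),bowl_s=(f0,f,(265,330,335,400)),bar_t=(t0,g,(165,215,260,330)),pig_t=(t0,g,(160,212,335,385)),press_t=(t0,g,(205,240,350,420)),bowl_t=(t0,g,(165,220,205,262))).items():
    a_,b_=G(A['frame'])[v0:v1,u0:u1],G(B['frame'])[v0:v1,u0:u1]; print(nm,np.round(cv2.phaseCorrelate(a_,b_,cv2.createHanningWindow(a_.shape[::-1],cv2.CV_32F)),2))
E
```

```text
t 18.05 q [-0.134, -0.761, 2.489, 0.123, 0.856, 1.155] p [0.4485, 0.0208, 0.1663] F [-0.7, 0.4, -0.5] T [-0.01, 0.36, 0.05]
[[ 0.537  0.197 -0.82 ]
 [ 0.021 -0.975 -0.22 ]
 [-0.843  0.101 -0.528]]
orange [[2, -1, 28], [0, 2, 33], [8, -1, 26], [6, 2, 52], [11, 2, 32], [9, 5, 69], [13, 8, 3]]
click~ 5.2433879237369645Traceback (most recent call last):
  File "<stdin>", line 14, in <module>
    return _wrapfunc(a, 'round', decimals=decimals, out=out)
    return _wrapit(obj, method, *args, **kwds)
    conv = _array_converter(obj)
ValueError: setting an array element with a sequence. The requested array has an inhomogeneous shape after 1 dimensions. The detected shape was (2,) + inhomogeneous part.
```

View pics/s9z.png

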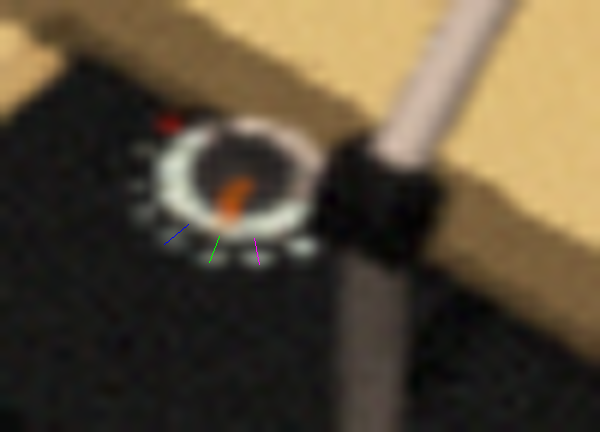

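The mark runs (240,182)→(228,218) and extends to the fifth white dot at (212,257). The sixth is at (258,260), so it rests in click 5. I check for shifts, then hand in.

```bash
python3 - <<'E'
from h import *
from rig import manip
f=np.load('s9.npz'); f0=np.load('scene0.npz'); g=manip.grab_frame('top'); t0=np.load('top0.npz')
G=lambda x:cv2.cvtColor(x,cv2.COLOR_BGR2GRAY).astype(np.float32)
for nm,(A,B,(v0,v1,u0,u1)) in dict(lampbase=(f0,f,(235,295,270,350)),pig_s=(f0,f,(190,240,255,295)),bowl_s=(f0,f,(265,330,335,400)),bar_t=(t0,g,(165,215,260,330)),pig_t=(t0,g,(160,212,335,385)),press_t=(t0,g,(205,240,350,420)),bowl_t=(t0,g,(165,220,205,262))).items():
    a,b=G(A['frame'])[v0:v1,u0:u1],G(B['frame'])[v0:v1,u0:u1]; (dx,dy),r=cv2.phaseCorrelate(a,b,cv2.createHanningWindow(a.shape[::-1],cv2.CV_32F)); print(nm,round(dx,2),round(dy,2),round(r,2))
print(manip.finish_job())
E
```

```text
lampbase 0.01 -0.04 0.97
pig_s 0.08 -0.13 0.95
bowl_s 0.01 -0.06 0.99
bar_t 0.0 0.08 0.93
pig_t -0.04 -0.13 0.95
press_t -0.02 -0.02 0.97
bowl_t -0.06 -0.02 1.02
the job is handed in; nothing more can be done
None
```

The dimmer wheel is resting in click 5 and the job is handed in, at about 18 s on the robot's clock. It started in click 2. I slanted the tool about 33° under the LED bar and rolled the wheel up in two rightward strokes: two clicks, then one. Then I backed the hand away.

**Last checks**
- **Wheel:** after I let go, the orange mark lines up with the fifth white dot, clearly short of the sixth. My rough pixel estimate read 5.24; it reads about 0.2 high (4.16 at click 4), so the two agree. One fit of the mark's position alone slightly preferred click 6 (error 0.45 against 0.65 for click 5). The wheel ring's centre, the mark's direction, the stroke lengths and the dots all contradicted it.
- **Lamp and neighbours:** the lamp, salt pig, garlic press and glass bowl shifted less than 0.15 px between the first and last pictures. I did not compare the pepper mill, oil bottle or pan; the arm did not work near them.
- **Hand:** it is well clear, with the wrist force back to noise.

**What was off target**
- **Force:** it was mostly 3 to 5 N, above the 6 N you asked for at two readings. The highest was about 7 N level (about 8 N in all), and the lamp did not move.
- **Joint ranges:** the moves allow no direct tilt, so I got the slant by pushing against the arm's reach limits. Two joints briefly measured 0.004 to 0.005 rad past their listed range (joint 2 at -1.024, joint 3 at 0.025). That could count against the joint-range rule.

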